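Free and open the sprung spice-rack pane

ROBOT

A 6-joint arm with a two-finger parallel gripper is mounted at the origin on the work surface. World frame = base frame: x ahead of the robot, y to its left, z up, the work surface at z = 0. Lengths are in m, angles in rad, forces in N, time in s.
With the tool pointing down it reaches from about 0.35 to 0.8 m from the base axis. Payload 7.3 kg.
Tool frame: the origin (TCP) lies between the finger pads; the fingertips stand 25 mm ahead of it and the grasp point (between the pads) lies 6 mm ahead of it (r.tip_extent is the distance from the TCP to the fingertips, in m); z points along the fingers, y is the direction in which the jaws open and shut (so a half turn about z gives the same grasp; the last joint's range is limited). The gripper opens to 85 mm and grips with 20 to 120 N. Pads are 22 mm wide; open, the fingers measure 114 mm over their backs; the gripper's body (76 mm by 85 mm) begins 54 mm behind the grasp point. The pads swing forward as they close: fully open they stand 13 mm farther back than shut.
Start: joints at [-0.146, 0.342, 1.524, -0, 1.275, -0.146], TCP at [0.525, 0, 0.256] pointing down, gripper open.
Joint ranges: [-2.53, 2.53], [-0.77, 2.02], [0.04, 2.7], [-1, 4.14], [0.28, 2.66], [-3.11, 3.11]. Speed limits (rad/s): [2.57, 2.57, 3.14, 3.14, 3.14, 3.14].

INTERFACE

Orientations are given as a unit quaternion [x, y, z, w].
In Python, from workcell import r, command_gripper, optics gives the robot as it stands. The module is installed in compiled form; this text tells all that it offers. Calls block until the motion is done:
- r.reach(position, orientation): joint-space move of the TCP to a pose.
- r.move_straight(position, orientation=None, speed=0.15, max_force=None): straight line of the TCP; orientation=None keeps the orientation; speed is the mean speed in m/s. With max_force (N) it stops when the force on the tool has changed by that much, and returns True; else False.
- r.movej(angles): joint-space move.
- command_gripper(opening, force=None): finger opening in m; force is the grip in N (None keeps the last); returns when the fingers have stopped.
- r.hold(seconds).
- r.solve_ik(position, orientation): joint angles nearest the present ones, or None.
- r.read_state(): the state.
- optics.get_image(name): name is "scene" or "side" or "wrist"; returns (picture, depth): 480x640x3 uint8, red, green, blue; 480x640 float32, m along the optical axis (not along the pixel's ray), 0 where there is no reading.
- optics.camera_model(name): a dict with "K" (3x3 intrinsics, pixels), "R" (3x3) and "t" (3): a world point X has camera coordinates R X + t; the wrist camera has in their place "tool_from_camera" (4x4, takes a point from camera to tool coordinates, whose origin is the TCP and whose axes are the flange's). Camera axes: x right, y down, z forward; pixel columns grow to the right and rows downward; lengths in m; the calibration is good to about 2 mm. A picture is of the moment at which its call begins: read the wrist's pose just before it. camera_model takes no time and is no camera call.
A pose or a line that the arm cannot do raises r.PlanningError and nothing moves.
- r.finish_job(): hands the job in, once; it reports no verdict.
The state is a dict: "time_s": time; "joint_positions": joint angles; "dq": joint speeds; "tau": joint torques, N m; "eef_pos": TCP position; "eef_rot": TCP orientation; "contact_force": force on the tool from outside, world axes, zero at the start; "torque": the same for the moment, N m; "grip_width": finger opening in m.
Only numpy, scipy, OpenCV 4.12 (cv2) and the standard library are available. Lean on these libraries where they do the work, as an engineer would, in place of code of your own. Each camera call takes 0.05 s, during which the arm holds its last target.

TASK

The spoon lies where the spice rack's sprung glass pane has to run: pick it up and lay it gently flat across the middle of the closed masala dabba's lid. Then press the rack's release plunger down slowly and gently, keep it down while the pane gets going, and let the pane spring fully open by itself, with no touch on the moving pane and nothing else on the table disturbed.

Things in the scene. Friction and masses are not known exactly. Their poses are not given: they have to be found in the camera images.
- rack: Wooden spice rack, fixed to the table, 120 mm (its x) by 410 mm (its y) by 78 mm tall; origin at the centre of its underside. Six small steel jars in a row along y stand under glass: the -y half under a fixed pane, the +y half under the sprung sliding pane; the release plunger is at the +y end. Rack, latch and glass bear up to 24 N of push; more cracks them.
- fixed_pane (a point): Centre of the fixed pane's upper face, 78 mm above the table, level with the wood around it (rack's x = 0, y = -85 mm). The sliding pane runs over this face when it opens; the spoon lies on it at the start.
- pane (a joint): Travel (m) of the sliding glass pane along the rack's -y: 0 shut and latched, 0.15 fully open at its stop. Once the plunger is down, a 6 N spring and a soft damper open it in about 3 s. If the plunger is let up before about 0.06, a safety notch stops the pane near 0.045 until the next press. Leave the pane to its spring, untouched.
- pane_lead (a point): Middle of the upper edge of the sliding pane's leading edge, 87 mm above the table. The pane is 113 mm wide (rack's x), reaches 160 mm from here to the rack's +y, and lies between 78 and 88 mm above the table. On its way it sweeps everything higher than 1.5 mm off the fixed pane.
- latch_collar (a point): Centre of the upper rim, 95 mm above the table, of the steel collar (38 mm across, 8 mm beyond the shut pane) round the release plunger; axes as the rack's. The plunger is a flat round steel cap 26 mm across on this vertical axis; its top rests 12 to 34 mm above this rim: a screw sets it, different at every start and not measured, so find it by touch (or sight).
- latch_foot (a point): Foot of that collar, 17 mm below its rim. How the plunger works: pressed straight down, 3 N to start, about 7 N at 6.5 mm, where the catch lets go, 8 N at 8.5 mm, where it meets a hard stop; an oil damper adds 2.5 N for every 10 mm/s. Let go, it rises again. The catch under the pane follows the plunger, whatever its height.
- spoon_grip (a point): The white ceramic spoon's handle at its grasp point, near the centre of mass, 5.5 mm above its underside. Its own x runs along the spoon to its bowl: the handle, a straight bar 14 mm wide and 11 mm tall, reaches from 70 mm behind this point to 25 mm ahead; the round bowl (44 mm across, 13 mm tall) ends 69 mm ahead. Mass about 60 g, flat underside.
- dabba_lid (a point): Centre of the flat upper face, 60 mm above the table, of the closed masala dabba: a loose round steel tin 150 mm across, about 0.9 kg, z up.
- bowl: Bystander, loose: round open steel bowl, 120 mm across, 50 mm tall; origin at the centre of its underside.
- strainer: Bystander, loose: red plastic tea strainer, 165 mm long, 24 mm tall, handle towards its own -x; origin under its middle.
- ladle: Bystander, loose: steel ladle, 270 mm long, 32 mm tall, bowl towards its own +x; origin under its middle.
- mug: Bystander, loose: white ceramic mug, 76 mm across plus handle, 85 mm tall; origin at the centre of its underside.
- oil: Bystander, loose: amber glass oil bottle, 60 mm across, 190 mm tall; origin at the centre of its underside.
- tea_tin: Bystander, loose: tea tin with a paper band, 74 mm across, 100 mm tall; origin at the centre of its underside.
There are look-alikes about, which are no part of the job. What is meant by the part that bears spoon_grip is not orange or pink, and is the larger of those in its own colour.

How it is judged:
By the outcome, as a careful person would: the job done as asked, in the order asked, and still so for the second after the job is handed in, with the robot touching nothing.
It also fails if it takes over 51 s, if anything falls off the work surface, if the arm or the gripper's body presses on something with over 40 N, if the wrist force passes 120 N, or if a joint passes its speed limit or range.

## Working session

There is one attempt and no reset: what is moved stays moved. The work goes in short steps, each a Python script; the robot and the scene stay as the last script left them, time stands still between calls to the robot, and variables do not carry over. Pictures are saved under pics/ and viewed, and the job is handed in when it is done.

```bash
mkdir -p pics; cat > h.py <<'E'
import numpy as np, cv2
from workcell import r, command_gripper, optics
from scipy.spatial.transform import Rotation as R
def grab(name,tag):
    s=r.read_state(); im,d=optics.get_image(name)
    cv2.imwrite(f'pics/{tag}.png',im[:,:,::-1]); np.savez(f'pics/{tag}.npz',im=im,d=d,p=s['eef_pos'],q=s['eef_rot']); return im,d,s
def cloud(name,tag):
    f=np.load(f'pics/{tag}.npz'); d=f['d']; m=optics.camera_model(name); K=np.array(m['K'])
    v,u=np.mgrid[:480,:640]; P=np.stack([(u-K[0,2])/K[0,0]*d,(v-K[1,2])/K[1,1]*d,d],-1)
    if 'R' in m: W=(P-np.array(m['t']))@np.array(m['R'])
    else:
        T=np.array(m['tool_from_camera']); W=P@T[:3,:3].T+T[:3,3]; W=R.from_quat(f['q']).apply(W.reshape(-1,3)).reshape(W.shape)+f['p']
    W[d==0]=np.nan
    return f['im'],W
E
python3 - <<'E'
from h import *
for n in ['scene','side','wrist']: grab(n,n+'0')
s=r.read_state(); print(s['time_s'],s['eef_pos'],s['eef_rot'],s['contact_force'],s['grip_width'],r.tip_extent)
for n in ['scene','side']:
    m=optics.camera_model(n); print(n,-np.array(m['R']).T@np.array(m['t']))
E
```

```text
0.15 [5.24737220e-01 6.86898707e-05 2.55804567e-01] [ 7.07085031e-01  7.07128299e-01 -3.48080354e-04 -4.54243197e-04] [-0.34464084  0.86890804 -0.08643405] 0.08541236460104842 0.025
scene [1.07727913 0.47899675 1.05143625]
side [ 0.0641122  -0.74327128  0.86385282]
```

View pics/scene0.png

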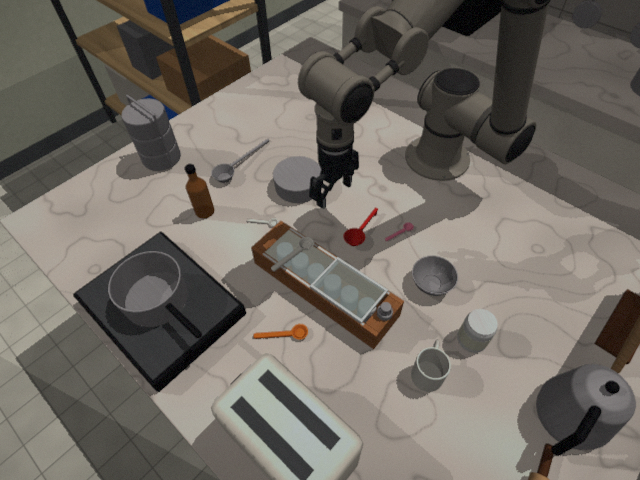

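View pics/side0.png

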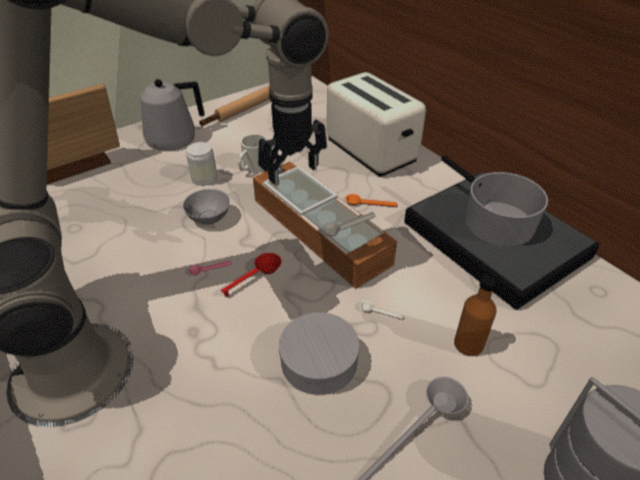

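View pics/wrist0.png

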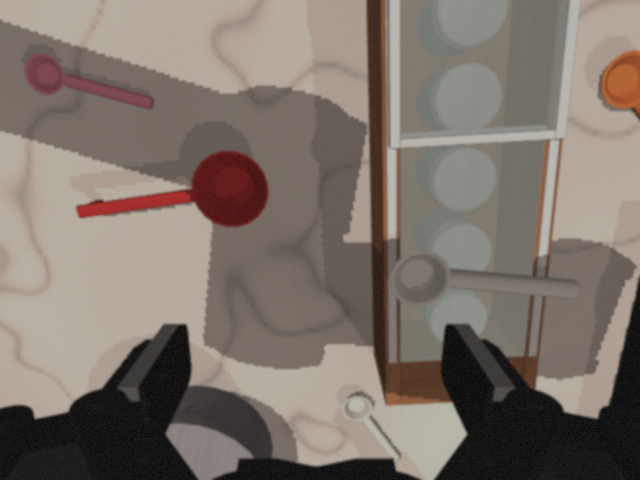

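Scene candidates for the spoon:
- Grey-white spoon on the fixed pane: scene (293,253), wrist (485,282).
- Small white spoon on the table: scene (262,222).
- Orange spoon: scene (281,333).
- Pink spoon: scene (400,231).
- Red strainer, a bystander: scene (360,228).

I choose the larger white one on the pane. Next is a close crop and measurements.

```bash
python3 - <<'E'
from h import *
a=cv2.imread('pics/scene0.png')[200:350,230:420]; b=cv2.imread('pics/wrist0.png')[220:420,330:600]
cv2.imwrite('pics/crop0.png',np.hstack([cv2.resize(a,(456,360)),cv2.resize(b,(340,360))[:,:340]]))
im,W=cloud('wrist','wrist0')
for u,v in [(420,278),(395,278),(440,262),(480,282),(510,284),(540,287),(570,290),(480,330),(500,220),(545,250),(383,250),(480,137),(392,70),(568,100),(460,380),(485,60),(490,100)]:
    print('w',u,v,W[v,u].round(4))
im,W=cloud('scene','scene0')
for u,v in [(305,243),(290,256),(277,267),(384,309),(388,320),(295,165),(437,265),(358,295),(320,290),(345,263),(260,222),(385,340),(266,232)]:
    print('s',u,v,W[v,u].round(4))
im,W=cloud('side','side0')
for u,v in [(329,229),(350,222),(370,214),(320,340)]:
    print('d',u,v,W[v,u].round(4))
E
```

```text
w 420 278 [ 0.6008 -0.0381  0.0825]
w 395 278 [ 0.5814 -0.0354  0.0894]
w 440 262 [ 0.6117 -0.0229  0.0907]
w 480 282 [ 0.6418 -0.0385  0.0891]
w 510 284 [ 0.663  -0.0399  0.0893]
w 540 287 [ 0.6848 -0.0423  0.089 ]
w 570 290 [ 0.7064 -0.0446  0.0891]
w 480 330 [ 0.6503 -0.0818  0.0789]
w 500 220 [0.6549 0.0039 0.0783]
w 545 250 [ 0.6897 -0.018   0.0786]
w 383 250 [ 0.5739 -0.0183  0.0781]
w 480 137 [0.6307 0.061  0.0885]
w 392 70 [0.5726 0.101  0.0872]
w 568 100 [0.6834 0.0835 0.0879]
w 460 380 [5.689e-01 4.000e-04 2.627e-01]
w 485 60 [0.6293 0.1067 0.0867]
w 490 100 [0.6352 0.0835 0.0864]
s 305 243 [ 0.599  -0.0388  0.0854]
s 290 256 [ 0.6578 -0.0364  0.0903]
s 277 267 [ 0.7027 -0.0396  0.0859]
s 384 309 [0.6297 0.2471 0.1175]
s 388 320 [0.6284 0.2628 0.0797]
s 295 165 [ 0.3864 -0.287   0.0589]
s 437 265 [0.384  0.2499 0.0272]
s 358 295 [0.6268 0.1683 0.086 ]
s 320 290 [0.6804 0.0906 0.0897]
s 345 263 [0.5759 0.0825 0.0847]
s 260 222 [ 0.594  -0.2355  0.0074]
s 385 340 [ 6.404e-01  2.729e-01 -3.000e-04]
s 266 232 [ 0.6054 -0.1982  0.0015]
d 329 229 [ 0.5932 -0.0291  0.0845]
d 350 222 [ 0.6424 -0.0432  0.0911]
d 370 214 [ 0.6992 -0.0462  0.0897]
d 320 340 [ 0.4081 -0.2554  0.0605]
```

View pics/crop0.png

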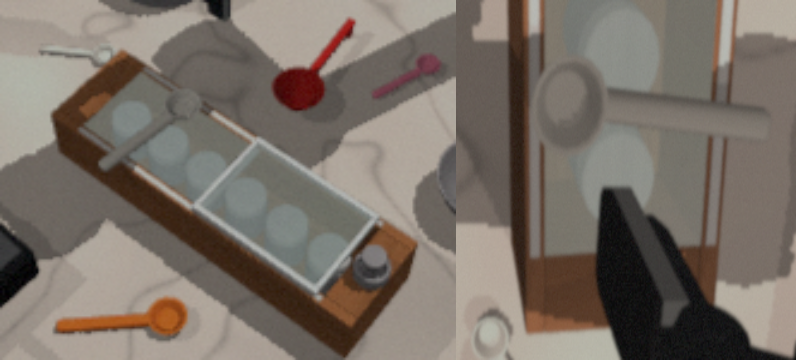

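The crop shows the large white spoon across the fixed pane, with its bowl at wrist (420,278) and its handle pointing to +x. The small white one, at scene (262,222), lies on the table. Next I fit the geometry.

```bash
python3 - <<'E'
from h import *
im,W=cloud('wrist','wrist0')
def rect(m): 
    p=W2[m][:,:2].astype(np.float32); return p
z=W[...,2]; m=(z>0.0845)&(z<0.095)&(W[...,1]<0.02)&(W[...,1]>-0.08)&(W[...,0]>0.55)&(W[...,0]<0.75)
h=m&(W[...,0]>0.635); p=W[h]; print(len(p),p.min(0),p.max(0))
c,(s),ang=cv2.minAreaRect(p[:,:2].astype(np.float32)); print(c,s,ang)
d=p[:,:2]-p[:,:2].mean(0); ev=np.linalg.svd(d,full_matrices=False)[2][0]; ev=-ev*np.sign(ev[0]); n=np.array([-ev[1],ev[0]])
print('dir',ev,np.degrees(np.arctan2(ev[1],ev[0])),'mean',p.mean(0))
q=W[m][:,:2]; t=q@ev; w=(q-p[:,:2].mean(0))@n; print('t ext',t.min(),t.max(),'len',np.ptp(t), np.percentile(t,[.3,99.7]))
tb=np.percentile(t,99.8); ta=np.percentile(t,.2)
c0=p[:,:2].mean(0); 
for nm,tg in [('bowl',tb-.069),('tail',ta+.070)]: print(nm,c0+ev*(tg-c0@ev))
for n_ in ['scene','side']:
    im,W=cloud(n_,n_+'0')
    mm=(W[...,2]>0.055)&(W[...,2]<0.065)&(np.hypot(W[...,0]-.4,W[...,1]+.27)<.1)
    q=W[mm]; print(n_,len(q),cv2.minEnclosingCircle(q[:,:2].astype(np.float32)),q[:,2].mean(),q.min(0),q.max(0))
    mm=(W[...,2]>0.1)&(W[...,2]<0.14)&(np.hypot(W[...,0]-.63,W[...,1]-.247)<.035)
    q=W[mm]; print('plunger',len(q), np.sort(q[:,2])[::8].round(4) if len(q) else 0); q=q[q[:,2]>np.percentile(q[:,2],50)] if len(q) else q
    if len(q):print(q.mean(0),q.min(0),q.max(0))
    # rack
    mm=(W[...,2]>0.07)&(W[...,2]<0.094)&(np.abs(W[...,0]-.63)<.075)&(np.abs(W[...,1]-.07)<.23)
    q=W[mm]; print('rack',cv2.minAreaRect(q[:,:2].astype(np.float32)),q[:,:2].min(0),q[:,:2].max(0))
E
```

```text
2007 [ 0.63504796 -0.05188443  0.08452541] [ 0.71389988 -0.03097804  0.09126321]
(0.6741434335708618, -0.04196643829345703) (0.014567499980330467, 0.07977207750082016) 84.25372314453125
dir [-0.99518984  0.09796526] 174.37798686124526 mean [ 0.67364834 -0.04085066  0.08845046]
t ext -0.7148993875679942 -0.577730459623129 len 0.13716892794486524 [-0.71363292 -0.57861014]
bowl [ 0.64676906 -0.0382047 ]
tail [ 0.6434955  -0.03788245]
scene 1239 ((0.4084281325340271, -0.2597102224826813), 0.0787486732006073) 0.06093094161134468 [ 0.33004887 -0.33441303  0.0550577 ] [ 0.48464599 -0.1856898   0.06499473]
plunger 97 [0.1077 0.1119 0.1138 0.1151 0.1156 0.1161 0.1167 0.1171 0.1174 0.1182
 0.1186 0.1191 0.1207]
[0.62094425 0.24452267 0.11813261] [0.60967189 0.23213103 0.11679332] [0.63238663 0.25640361 0.12073911]
rack ((0.634160578250885, 0.057788148522377014), (0.12842749059200287, 0.41151148080825806), 3.4722578525543213) [ 0.55961792 -0.14995777] [0.70465955 0.26554282]
side 4287 ((0.40149733424186707, -0.26014620065689087), 0.07766224443912506) 0.05993531323114113 [ 0.32496039 -0.33705536  0.05504827] [ 0.47816224 -0.18271889  0.0648594 ]
plunger 4 [0.1115]
[0.61092279 0.23613667 0.11596691] [0.60880348 0.23252878 0.11469917] [0.61304211 0.23974456 0.11723465]
rack ((0.6311267018318176, 0.05694971978664398), (0.13452774286270142, 0.4157377779483795), 3.1428298950195312) [ 0.55514511 -0.15224125] [0.7046324  0.26679992]
```

```bash
cat >> h.py <<'E'
def quat(a): # tool down, tool x at heading a (deg)
    a=np.radians(a); x=np.array([np.cos(a),np.sin(a),0]); z=np.array([0,0,-1.]); return R.from_matrix(np.stack([x,np.cross(z,x),z],1)).as_quat()
E
python3 - <<'E'
from h import *
for a in [-5.6,174.4]:
    for p in [[.645,-.038,.2],[.645,-.038,.106],[.405,-.26,.09],[.62,.245,.2]]: print(a,p,np.round(r.solve_ik(p,quat(a)),2))
im,W=cloud('scene','scene0')
print('oil',W[195,200],W[175,193])
command_gripper(0.034,30)
r.reach([.645,-.038,.18],quat(-5.6) if abs(r.solve_ik([.645,-.038,.18],quat(-5.6))[5])<1.8 else quat(174.4))
s=r.read_state();print(s['time_s'],s['eef_pos'],s['joint_positions'],s['grip_width'],s['contact_force'])
grab('wrist','w1')
E
```

```text
-5.6 [0.645, -0.038, 0.2] [-0.18  0.61  1.24 -0.    1.29  1.49]
-5.6 [0.645, -0.038, 0.106] [-0.18  0.7   1.35 -0.    1.09  1.49]
-5.6 [0.405, -0.26, 0.09] [-0.73  0.47  1.85 -0.    0.81  0.94]
-5.6 [0.62, 0.245, 0.2] [ 0.26  0.65  1.17 -0.    1.32  1.93]
174.4 [0.645, -0.038, 0.2] [-0.18  0.61  1.24 -0.    1.29 -1.65]
174.4 [0.645, -0.038, 0.106] [-0.18  0.7   1.35 -0.    1.09 -1.65]
174.4 [0.405, -0.26, 0.09] [-0.73  0.47  1.85 -0.    0.81 -2.2 ]
174.4 [0.62, 0.245, 0.2] [ 0.26  0.65  1.17 -0.    1.32 -1.21]
oil [ 0.68622673 -0.37022294  0.10527962] [ 0.67720418 -0.38989412  0.16589598]
2.15 [ 0.64493225 -0.03793879  0.18021156] [-1.77281393e-01  6.25242007e-01  1.26867311e+00 -2.79192158e-05
  1.24750943e+00  1.49026596e+00] 0.034190480961731794 [0.55213681 0.3417537  0.46669389]
```

View pics/w1.png

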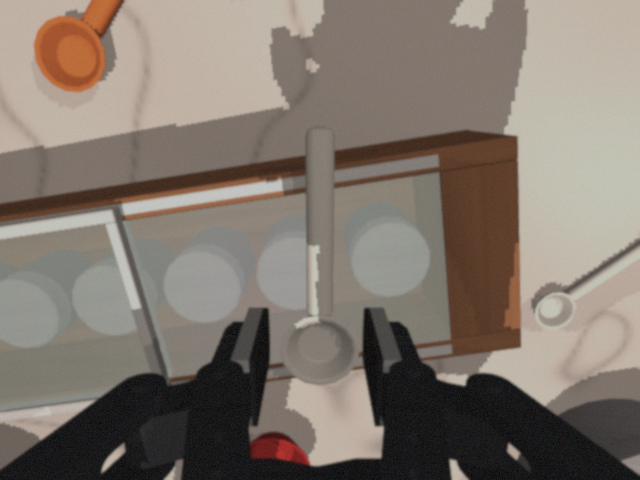

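The handle runs along column 320, centred between the jaws (finger inner edges at about 262 and 370). I recheck the numbers, then descend and grasp.

```bash
python3 - <<'E'
from h import *
im,W=cloud('wrist','w1')
m=(W[...,2]>0.084)&(W[...,2]<0.095)&(W[...,1]<-0.01)&(W[...,1]>-0.07)&(W[...,0]>0.64)&(W[...,0]<0.75)
p=W[m];print(len(p),p.mean(0),p.max(0)); f=np.polyfit(p[:,0],p[:,1],1); print(f,'tail',np.percentile(p[:,0],99.5), 'y at .645',np.polyval(f,.645),np.degrees(np.arctan(f[0])))
r.move_straight([.645,-.0378,.125],speed=.1)
f0=r.read_state()['contact_force']
hit=r.move_straight([.645,-.0378,.1055],speed=.03,max_force=3)
s=r.read_state();print(hit,s['eef_pos'],s['contact_force']-f0)
grab('wrist','w2')
print(command_gripper(0.0,30)); s=r.read_state();print(s['time_s'],s['grip_width'],s['eef_pos'],s['contact_force']-f0)
grab('wrist','w3')
E
```

```text
4164 [ 0.67928152 -0.04263697  0.08853698] [ 0.71537629 -0.03201331  0.09163789]
[-0.09448982  0.02154821] tail 0.7147720536884756 y at .645 -0.039397717644764865 -5.397841123476172
False [ 0.64508545 -0.03780302  0.10556951] [ 0.87707455  0.19595222 -0.09588434]
False
4.0583 0.012828943167060042 [ 0.64519848 -0.03781973  0.10586807] [ 0.18273922 -0.29759317  1.5360524 ]
```

View pics/w3.png

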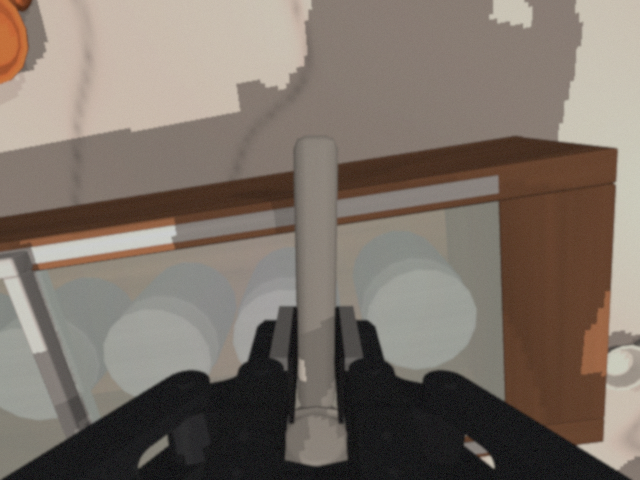

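Grip confirmed: width 12.8 mm, with the handle between the pads at (316,340). I lift and carry it.

```bash
python3 - <<'E'
from h import *
r.move_straight([.645,-.0378,.20],speed=.1)
s=r.read_state();print(s['time_s'],s['grip_width'])
r.move_straight([.405,-.26,.17],speed=.2)
grab('scene','s4');grab('wrist','w4');grab('side','d4')
s=r.read_state();print(s['time_s'],s['grip_width'],s['eef_pos'])
for n_ in ['scene4','side4']:
    im,W=cloud(n_[:-1],{'scene4':'s4','side4':'d4'}[n_])
    mm=(W[...,2]>0.055)&(W[...,2]<0.065)&(np.hypot(W[...,0]-.405,W[...,1]+.26)<.085)
    q=W[mm]; print(n_,len(q),cv2.minEnclosingCircle(q[:,:2].astype(np.float32)),q[:,2].mean())
a=np.hstack([cv2.resize(cv2.imread('pics/s4.png')[80:280,200:400],(400,400)),cv2.resize(cv2.imread('pics/d4.png')[220:420,200:400],(400,400))]);cv2.imwrite('pics/c4.png',a)
E
```

```text
5.2 0.012952234423203353
7.1417 0.01301525456839816 [ 0.40540585 -0.25958905  0.17000264]
scene4 1336 ((0.4070327579975128, -0.2580052316188812), 0.07887439429759979) 0.06084956625617932
side4 3896 ((0.4030032455921173, -0.2616983652114868), 0.07834077626466751) 0.05997045947748496
```

View pics/c4.png

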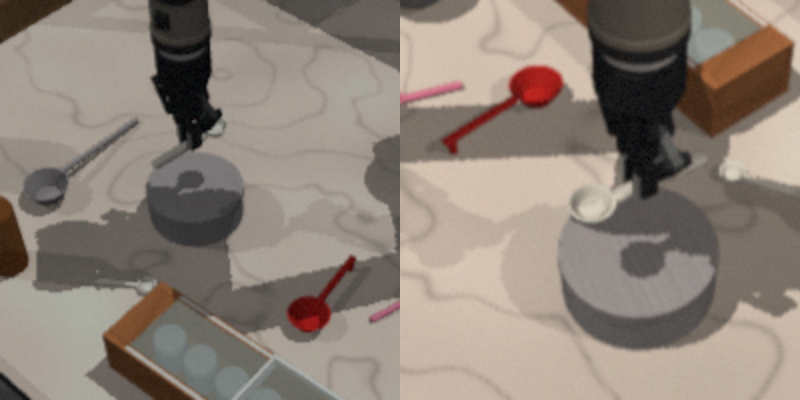

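View pics/w4.png

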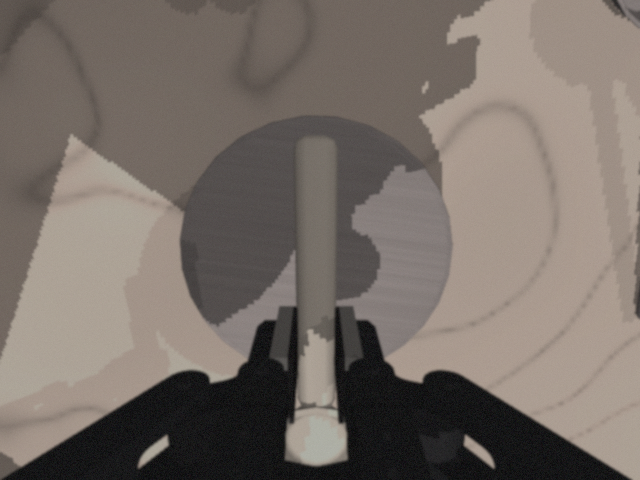

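The spoon hangs level over the lid centre. In the wrist view the handle is at column 316 and the lid is centred on the same column. I lower it gently until it touches.

```bash
python3 - <<'E'
from h import *
r.move_straight([.405,-.26,.0945],speed=.07)
r.hold(.15)
f0=r.read_state()['contact_force']
hit=r.move_straight([.405,-.26,.0855],speed=.01,max_force=1.5)
s=r.read_state();print(hit,s['time_s'],s['eef_pos'],s['contact_force']-f0,s['grip_width'])
grab('wrist','w5')
E
```

```text
True 9.175 [ 0.40496195 -0.25996754  0.08783598] [ 0.08874639 -0.484149    5.84901431] 0.012810683773182497
```

```bash
python3 - <<'E'
from h import *
command_gripper(0.028,20)
p=r.read_state()['eef_pos']
r.move_straight([.405,-.26,p[2]+.03],speed=.06)
r.move_straight([.405,-.26,.22],speed=.2)
s=r.read_state();print(s['time_s'],s['grip_width'],s['contact_force'])
# go view plunger
r.reach([.56,.12,.27],quat(84.4))
s=r.read_state();print(s['time_s'],s['eef_pos'])
grab('wrist','w6');grab('scene','s6');grab('side','d6')
a=np.hstack([cv2.resize(cv2.imread('pics/s6.png')[80:280,200:400],(400,400)),cv2.resize(cv2.imread('pics/d6.png')[220:420,200:400],(400,400))]);cv2.imwrite('pics/c6.png',a)
E
```

```text
10.8333 0.02808220903562024 [-0.82521298 -0.26284408 -1.50917538]
12.3583 [0.55996167 0.118899   0.26957791]
```

View pics/c6.png

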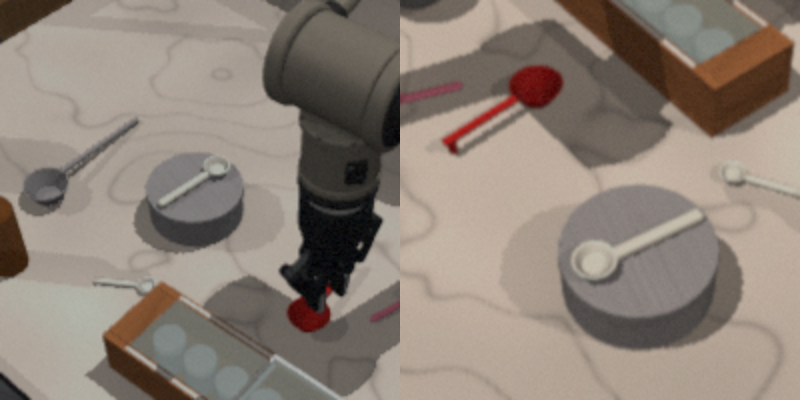

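View pics/w6.png

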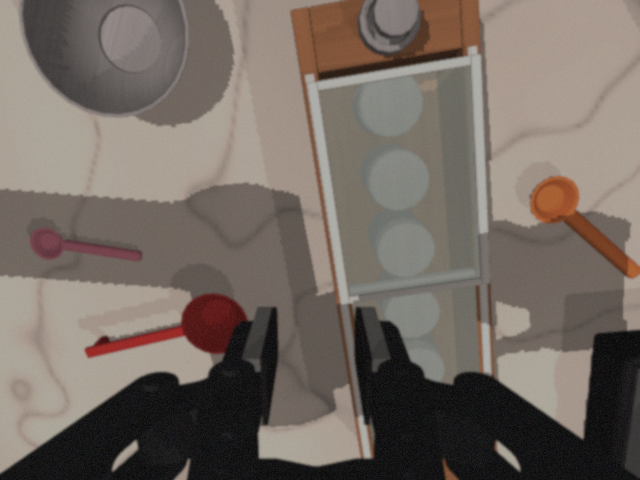

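The spoon lies flat across the middle of the lid (side crop: bowl (595,260), tail (695,215)). The wrist view shows the plunger cap at (390,15) and the collar at about (390,25). I measure the cap.

```bash
python3 - <<'E'
from h import *
im,W=cloud('wrist','w6')
z=W[...,2]; near=np.hypot(W[...,0]-.622,W[...,1]-.245)<.04
for lo,hi in [(.09,.1),(.1,.112),(.112,.125)]:
    m=near&(z>lo)&(z<hi); q=W[m]
    v,u=np.nonzero(m)
    if len(q)>3: print(lo,len(q),q.mean(0),q.min(0),q.max(0),cv2.minEnclosingCircle(q[:,:2].astype(np.float32)),u.min(),u.max(),v.min(),v.max())
# pane/rack direction from jars/edges: pane bright frame
m=(z>.083)&(z<.092)&(W[...,1]>.03)&(W[...,1]<.235); q=W[m]; print('pane',cv2.minAreaRect(q[:,:2].astype(np.float32)))
m=(z>.07)&(z<.083)&(W[...,1]>-.2); q=W[m]; print('wood',cv2.minAreaRect(q[:,:2].astype(np.float32)))
for u,v in [(385,15),(395,5),(400,20),(310,75),(475,55),(345,298),(480,280),(300,40),(470,20)]: print(u,v,W[v,u].round(4))
E
```

```text
0.09 891 [0.61508484 0.23724142 0.09465289] [0.59993233 0.22552995 0.09008088] [0.63743691 0.25563885 0.09711158] ((0.6186354756355286, 0.24434731900691986), 0.019031323492527008) 358 420 0 52
0.1 57 [0.61148542 0.23739592 0.11032865] [0.606021   0.2318125  0.10812689] [0.62685949 0.25119065 0.11198726] ((0.6174719333648682, 0.24276003241539001), 0.012717518955469131) 372 408 1 37
0.112 1379 [0.61820986 0.24175725 0.11559831] [0.60596892 0.23184888 0.11203963] [0.63157934 0.25088178 0.11783171] ((0.6186744570732117, 0.2440466731786728), 0.013059180229902267) 372 418 0 36
pane ((0.6245808005332947, 0.14639458060264587), (0.11325861513614655, 0.17927971482276917), 3.2678306102752686)
wood ((0.6293354630470276, 0.06407082080841064), (0.1205056831240654, 0.3976442813873291), 3.2422983646392822)
385 15 [0.6127 0.2428 0.1154]
395 5 [0.6184 0.2471 0.1163]
400 20 [0.621  0.2394 0.1155]
310 75 [0.5671 0.2184 0.0793]
475 55 [0.6729 0.219  0.0884]
345 298 [0.5771 0.059  0.0876]
480 280 [0.6787 0.0632 0.0868]
300 40 [0.5628 0.2402 0.0785]
470 20 [0.6728 0.2409 0.0788]
```

The collar radius is 19.0 mm and the cap radius 13.06 mm, both matching the description. The cap centre is (0.6187, 0.2442) with its top at about 0.116. I close the jaws and feel for it by touch.

```bash
python3 - <<'E'
from h import *
command_gripper(0.0,30)
P=[.6187,.2442]
r.reach(P+[.18],quat(93.4))
r.move_straight(P+[.150],speed=.08)
r.hold(.2)
f0=r.read_state()['contact_force']
hit=r.move_straight(P+[.134],speed=.008,max_force=1.8)
s=r.read_state();print(hit,s['time_s'],s['eef_pos'],s['contact_force']-f0,s['grip_width'])
grab('wrist','w7');grab('scene','s7')
cv2.imwrite('pics/c7.png',cv2.resize(cv2.imread('pics/s7.png')[190:370,230:470],(720,540)))
E
```

```text
True 15.5 [0.61869404 0.24430703 0.14064881] [1.02557949 0.86163841 3.74249139] -0.0001990813774592299
```

View pics/c7.png

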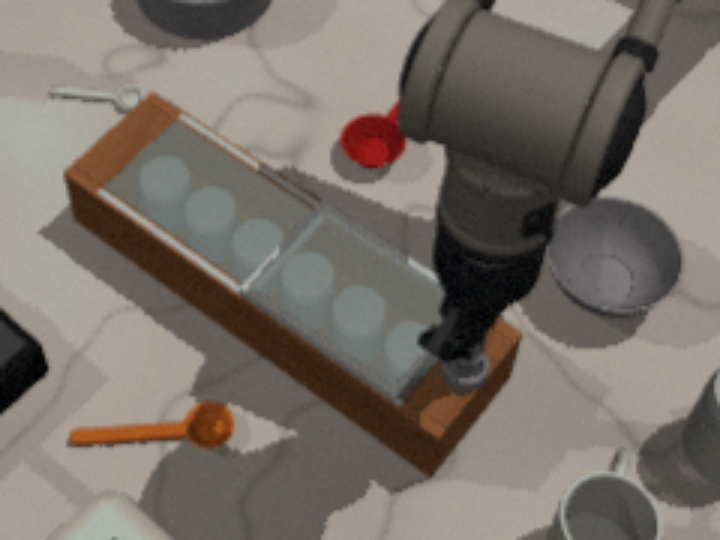

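Touch puts the cap top at 0.1156, which agrees with sight. The fingertips are on the cap, clear of the pane. Now I press slowly.

```bash
python3 - <<'E'
from h import *
P=[.6187,.2442]
s=r.read_state(); f0=s['contact_force']; print(f0)
hit=r.move_straight(P+[.1332],speed=.0045,max_force=8)
s=r.read_state();print(hit,s['time_s'],s['eef_pos'],s['contact_force'])
r.hold(.5); s=r.read_state();print(s['eef_pos'],s['contact_force'])
grab('scene','s8')
cv2.imwrite('pics/c8.png',cv2.resize(cv2.imread('pics/s8.png')[190:370,230:470],(720,540)))
E
```

```text
[ 0.06157918 -0.0899935   4.19698144]
False 17.2167 [0.61877784 0.24444135 0.13393742] [-1.64001685  0.37736109  6.30420265]
[0.6187893  0.24443504 0.13392261] [-1.11336337  0.399506    5.50208699]
```

View pics/c8.png

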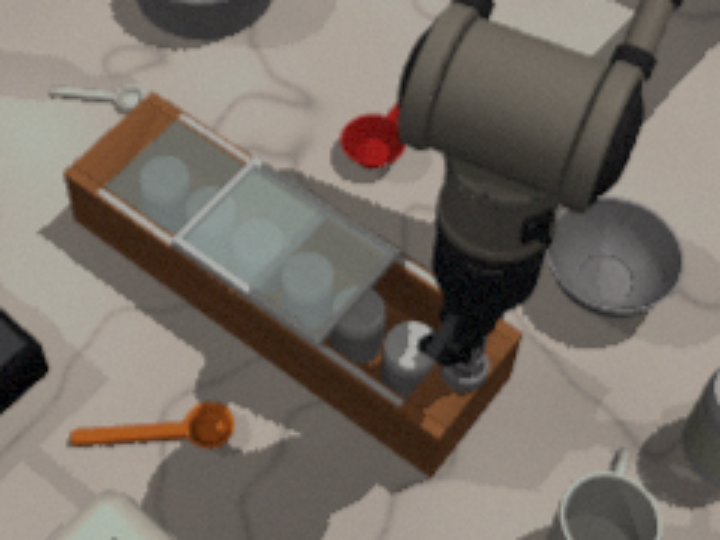

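The catch released and the pane is running: its leading edge went from (285,245) to (215,200). I keep the plunger down until the pane stops.

```bash
python3 - <<'E'
from h import *
r.hold(3.5); grab('scene','s9'); s=r.read_state();print(s['time_s'],s['eef_pos'],s['contact_force'])
cv2.imwrite('pics/c9.png',cv2.resize(cv2.imread('pics/s9.png')[190:370,230:470],(720,540)))
E
```

```text
21.3167 [0.6188028  0.24442996 0.13394428] [-0.48428995  0.71847282  5.70857802]
```

View pics/c9.png

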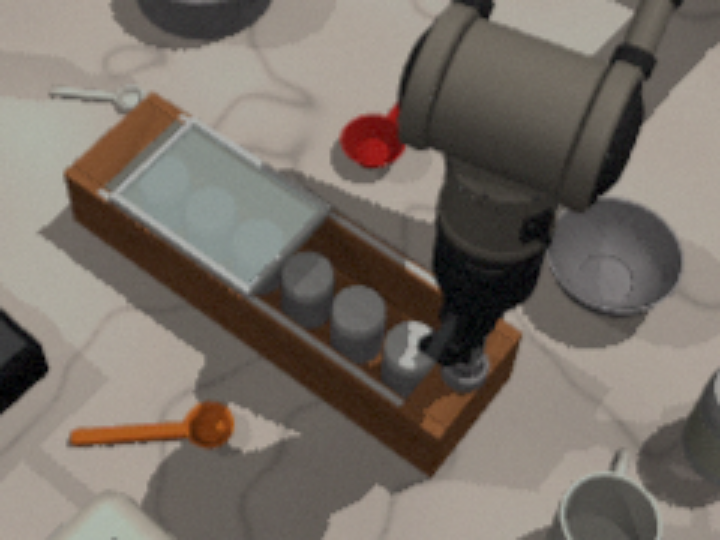

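The pane has reached the far end, with its trailing edge at about (290,250). I raise the tool slowly and make a final check.

```bash
python3 - <<'E'
from h import *
P=[.6187,.2442]
r.move_straight(P+[.15],speed=.015)
r.move_straight(P+[.25],speed=.1)
r.hold(.5)
grab('scene','s10');grab('side','d10'); s=r.read_state();print(s['time_s'],s['contact_force'])
im,W=cloud('side','d10')
z=W[...,2]; m=(z>.084)&(z<.094)&(abs(W[...,0]-.63)<.08)&(W[...,1]<.1)&(W[...,1]>-.2); q=W[m]
ax=np.array([-.0566,.998]); 
im,W2=cloud('scene','s9')
for k,w in (('side',W),('scene9',W2)):
    m=(w[...,2]>.0845)&(w[...,2]<.094)&(abs(w[...,0]-.63)<.07)&(w[...,1]<.2)&(w[...,1]>-.2); t=w[m][:,:2]@ax; print(k,np.percentile(t,[.5,99.5]))
im,W0=cloud('scene','scene0'); w=W0; m=(w[...,2]>.0845)&(w[...,2]<.094)&(abs(w[...,0]-.63)<.055)&(w[...,1]<.2)&(w[...,1]>0.01);t=w[m][:,:2]@ax; print('before',np.percentile(t,[.5,99.5]))
m=(W[...,2]>.064)&(W[...,2]<.08)&(np.hypot(W[...,0]-.405,W[...,1]+.26)<.09); print('spoon',W[m].min(0),W[m].max(0))
a=cv2.absdiff(cv2.imread('pics/scene0.png'),cv2.imread('pics/s10.png'));cv2.imwrite('pics/diff.png',a)
E
```

```text
24.3333 [ 0.17092262  0.15042586 -0.1975101 ]
side [-0.129693    0.03031693]
scene9 [-0.12738169  0.03184779]
before [0.02187731 0.16406169]
spoon [ 0.33269295 -0.30770175  0.06400918] [ 0.47125487 -0.19741335  0.07636066]
```

View pics/s10.png

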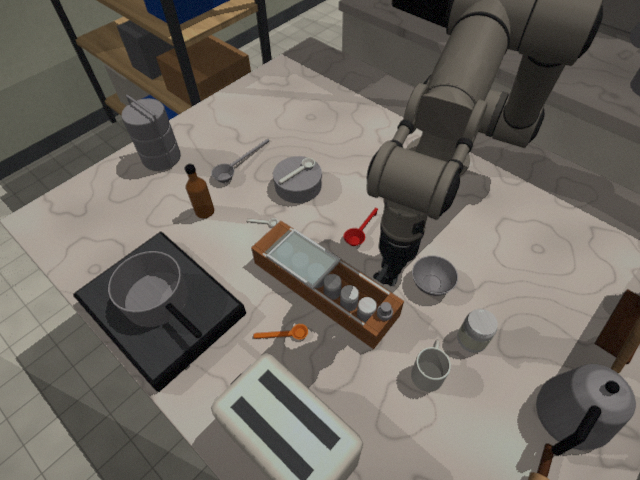

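View pics/d10.png

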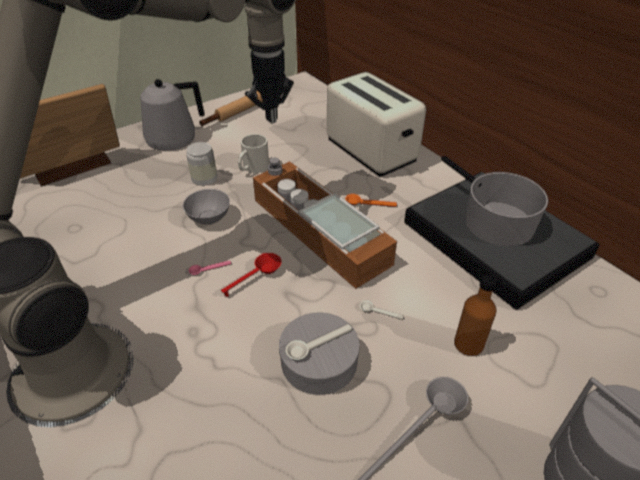

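The pane travelled about 0.15 m. The spoon is flat on the lid and the bystanders are in place. I hand it in.

```bash
python3 - <<'E'
from h import *
print(r.finish_job())
E
```

```text
the job is handed in; nothing more can be done
None
```

The job is handed in: the spoon lies across the dabba lid and the pane is fully open on its own spring. The last clock reading before hand-in was 24.3 s of the 51 s allowed.

- **Spoon:** I took the larger white spoon by the handle off the fixed pane and set it down on the closed lid. Its underside met the lid at the expected height. The contact force read 5.8 N at that moment, above the 1.5 N stop I had set. The last pictures show it lying flat across the middle.
- **Plunger:** I found the cap top by touch at 115.6 mm above the table, which agreed with the camera. I pressed it about 7 mm at roughly 4 mm/s. The highest force I read was 6.3 N, taken at the end of the press rather than throughout it. I held it down for about 4 s until the pane had stopped, then let it up slowly.
- **Pane:** It ran about 0.15 m by camera depth, good to a few millimetres. The fingertips stayed on the cap, above and behind the pane.
- **Bystanders:** They look unmoved by eye in the before and after pictures; I did not measure their positions.

No final check failed. The two fixed cameras put the lid centre 4 to 7 mm apart, so I used the mean.

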